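# Weigh out garlic and shut the rest away

## Robot

A 7-joint arm with a two-finger parallel gripper is mounted at the origin on a cart in front of the work surface, level with it; the furniture and walls round the work are solid. World frame = base frame: x ahead of the robot, y to its left, z up, the work surface at z = 0. Lengths are in m, angles in rad, forces in N, time in s.
With the tool pointing down it reaches from about 0.425 to 0.925 m from the base axis. Payload 6.8 kg.
Tool frame: the origin (TCP) lies at the very end of the fingers, on their centre line; the grasp point (between the pads) lies 19 mm behind it (grip_point_offset is the distance from the TCP to the grasp point, in m); y points along the fingers, z is the direction in which the jaws open and shut, and the axes are right-handed (so a half turn about y gives the same grasp; the last joint's range is limited). The gripper opens to 88 mm and grips with 3 to 60 N. Pads are 20 mm wide; open, the fingers measure 115 mm over their backs; the gripper's body (75 mm by 178 mm) begins 61 mm behind the grasp point.
Start: joints at [-1.417, 0.477, 0.022, 1.555, -0.011, 1.109, -0.083], TCP at [0.175, 0.652, 0.223] pointing down, gripper open.
Joint ranges: [-2.96, 2.96], [-0.34, 2.1], [-1.41, 1.46], [0.24, 2.44], [-1.37, 4.51], [0.17, 1.92], [-2.96, 2.96]. Speed limits (rad/s): [2.39, 2.39, 3.14, 3.14, 3.14, 3.14, 3.14].

## Interface

Orientations are given as [roll, pitch, yaw] about the fixed x, y, z axes, in that order (R = Rz(yaw) Ry(pitch) Rx(roll)).
In Python, from station import sense, camera, camera_info, finish_job, grip_point_offset gives the robot as it stands.
- The arm moves only by the tool send_rows, never from a script. Its argument "series" is a list of rows, each an object with "grip": the closure, from 0 (fully open) to 1 (shut); "xyz": the shift along the world's x, y, z in cm, a list of three; "dr": the turn, a rotation vector about the world's x, y, z in degrees, a list of three. A call has 1 to 10 rows; each row shifts and turns the commanded pose from where the row before left it; what a row does not reach is not made up. A row lasts 1/8 s, in which the tool goes at most 62.5 mm and 10.7 degrees, less where a joint would pass 70% of its speed; a pose out of reach is approached as far as the arm can. A call with a gripper value outside its range is refused whole. The fingers move at their own pace and stop on an object; "squeeze" is the grip in N (left out, the last holds). Time passes only in rows, so rows that do not move let the fingers close. It gives the time, the measured TCP pose, the force and the opening at its end, in the units of the state.
- sense(): the state, without advancing time (a new reading comes with each control period).
- camera(name): name is "side" or "top"; returns (picture, depth): 420x560x3 uint8, red, green, blue; 420x560 float32, m along the optical axis (not along the pixel's ray), 0 where there is no reading.
- camera_info(name): a dict with "fx", "fy", "cx", "cy" (pixels), "R" (3x3) and "t" (3): a world point X has camera coordinates R X + t. Camera axes: x right, y down, z forward; pixel columns grow to the right and rows downward; lengths in m; the calibration is good to about 2 mm. A picture is of the moment at which its call begins. camera_info takes no time and is no camera call.
- finish_job(): hands the job in, once; it reports no verdict.
The state is a dict: "time_s": time; "qpos": joint angles; "qd": joint speeds; "effort": joint torques, N m; "tool_pos": TCP position; "ee_rot": TCP orientation; "ft_force": force on the tool from outside, world axes, zero at the start; "moment": the same for the moment, N m; "width": opening from 0.0 (shut) to 1.0 (fully open).
Only numpy, scipy, OpenCV 4.12 (cv2) and the standard library are available. Lean on these libraries where they do the work, as an engineer would, in place of code of your own. Each camera call takes 0.05 s, during which the arm holds its last target. There are 200 camera calls.

## Task

Weigh out garlic: put bulbs on the pan of the kitchen scale one by one until the red needle stands in the green band on its dial. Put every bulb that is left over into the white storage box, then set the wooden lid on the box and press it down until the red seal is flush all round and the lid sits fully home; leave the things at the back where they are.

Things in the scene. Friction and masses are not known exactly. Their poses are not given: they have to be found in the camera images.
- needle (a joint): red needle of a small grey-green spring kitchen scale (160 mm wide, 48 mm high, with a dial on its sloping front). The value is the weight on the pan: 0 with the empty pan, 0.014 rad per gram (300 g = 4.2), turning clockwise as seen from the robot. It settles within a second of loading
- band (a joint): green band on the rim of the same dial, preset for this job and not to be touched. The value is the needle value at the middle of the band; the band reaches 0.52 rad (37 g) to either side of it
- needle_tip (a point): tip of the needle, 36 mm from the dial's centre
- band_mid (a point): centre of the dial; its x axis points to the middle of the green band, its z axis out of the dial face
- pan_floor (a point): centre of the upper face of the floor of the scale's steel pan, about 66 mm over the worktop when empty; it sinks 12.5 mm at 300 g. Inside the pan measures 156 mm along its x and 192 mm along its y, with a rim 10 mm high and 4 mm thick. x points away from the dial, z up. The scale stands fixed
- box_rim (a point): centre of the mouth of a white rectangular storage box with a blue line, at the height of its rim; x along its length, z up. Outside 212 x 136 mm, inside 200 x 124 mm, rim 70 mm over the worktop, inner floor 66 mm below the rim. It stands fixed and open and takes four bulbs, two by two
- seal (a joint): red seal frame in the rim of the storage box: 0 when it stands 6 mm proud of the rim, 0.006 m when pressed flush. It is stiff: it takes about 7 N to move, carries the lid's weight without sinking, and stays where it has been pressed to
- lid_grip (a point): centre of the upright dark wooden grip bar (80 x 15 x 30 mm, long along its x) in the middle of the loose wooden lid. x along the lid's length, z up. Bar top 15 mm above this point, lid plate top 15 mm below, underside of the plate 21 mm below, foot of the plug 26 mm below. Lid 218 x 142 mm, about 0.2 kg; it lies on the worktop on its plug
- lid_rim (a point): centre of the underside of the lid's plate, level with the top of the plug; the plug below it is 190 x 114 x 5 mm and enters the box mouth with 5 mm to spare on every side. With the lid seated this point meets the centre of the box mouth
- bulb0_c (a point): centre (28 mm up) of a garlic bulb, round, 56 mm across and 56 mm high, 40 to 60 g; may be absent. Pinch it by the belly; it may roll a little
- bulb1_c (a point): centre (28 mm up) of a garlic bulb, round, 56 mm across and 56 mm high, 40 to 60 g; may be absent. Pinch it by the belly; it may roll a little
- bulb2_c (a point): centre (28 mm up) of a garlic bulb, round, 56 mm across and 56 mm high, 40 to 60 g; may be absent. Pinch it by the belly; it may roll a little
- bulb3_c (a point): centre (28 mm up) of a garlic bulb, round, 56 mm across and 56 mm high, 40 to 60 g; may be absent. Pinch it by the belly; it may roll a little
- bulb4_c (a point): centre (28 mm up) of a garlic bulb, round, 56 mm across and 56 mm high, 40 to 60 g; may be absent. Pinch it by the belly; it may roll a little
- bulb5_c (a point): centre (28 mm up) of a garlic bulb, round, 56 mm across and 56 mm high, 40 to 60 g; may be absent. Pinch it by the belly; it may roll a little
- honey: glass honey jar, 71 mm across, 110 mm high, a bystander at the back; origin under its centre
- tuna: flat tin, 86 mm across, 40 mm high, a bystander at the back; origin under its centre
- spice: spice jar with a red cap, 45 mm across, 106 mm high, a bystander at the back; origin under its centre
- mug: dotted mug, 82 mm across, 91 mm high, a bystander at the back; origin under its centre

How it is judged:
By the outcome, as a careful person would: the job done as asked, in the order asked, and still so for the second after the job is handed in, with the robot touching nothing.
Of bulb0, bulb1, bulb2, bulb3, bulb4, bulb5 only 5 to 6 are there at a start; the rules pass over those that are not, and their reading is None.
At some moment in a run one of bulb0, bulb1, bulb2, bulb3, bulb4, bulb5 may be knocked a few centimetres aside while the robot is not near it.
Once in a run the grip may slacken for a moment while it holds something.
It also fails if it takes over 200 s, if anything falls off the work surface, if the arm or the gripper's body presses on something with over 40 N, if the wrist force passes 120 N, or if a joint passes its speed limit or range.

## Working session

There is one attempt and no reset: what is moved stays moved. The work goes in short steps, Python scripts to look and compute and a tool call to move; the robot and the scene stay as the last step left them, time stands still between calls to the robot, and variables do not carry over. Pictures are saved under pics/ and viewed, about 12 in all and at most 16, crops included, and the job is handed in when it is done.

Besides the shell and the picture viewer there is one more tool, called as name(argument=value, ...), one argument or row to a line, values as JSON. send_rows: Moves the arm, as the interface text tells. Its arguments: {"type":"object","properties":{"series":{"type":"array","items":{"type":"object","properties":{"grip":{"type":"number"},"xyz":{"type":"array","items":{"type":"number"}},"dr":{"type":"array","items":{"type":"number"}}}}},"squeeze":{"type":"number"}},"required":["series"]}

```bash
mkdir -p pics; ls; python3 - <<'E'
from station import *
import cv2,numpy as np
print(sense(),grip_point_offset)
for n in("side","top"):
    p,d=camera(n);print(n,camera_info(n))
    cv2.imwrite(f"pics/{n}0.png",cv2.cvtColor(p,cv2.COLOR_RGB2BGR));np.savez(f"{n}0.npz",p=p,d=d)
E
```

```text
pics
{'time_s': 0.0, 'qpos': array([-1.41707862,  0.47778341,  0.02231668,  1.5564285 , -0.01146902,
        1.1092654 , -0.08308735]), 'qd': array([-0.00147664, -0.00238445, -0.00029596, -0.0001287 , -0.00108033,
       -0.00085332, -0.00044147]), 'effort': array([-9.06574969e-04, -5.82858539e+01,  1.53398395e+00, -2.72607046e+01,
       -5.43607248e-02,  1.69588218e-02,  1.49726111e-04]), 'tool_pos': array([0.17457223, 0.65143086, 0.22170215]), 'ee_rot': array([-1.57254688e+00, -1.46589662e-04, -2.61748789e-01]), 'ft_force': array([-0.16208578, -0.4015026 ,  0.05483256]), 'moment': array([-0.02413362,  0.01681235, -0.01306104]), 'width': 0.9982548689953151} 0.0187
side {'fx': 444.18693305234484, 'fy': 444.18693305234484, 'cx': 270.0187724985837, 'cy': 208.87444436181806, 'R': array([[-9.98699472e-01,  5.09830988e-02, -2.98018227e-04],
       [ 2.83198537e-02,  5.49873342e-01, -8.34767809e-01],
       [-4.23951774e-02, -8.33690609e-01, -5.50602050e-01]]), 't': array([0.54488167, 0.00805185, 1.20631249])}
top {'fx': 403.6048973198826, 'fy': 403.6048973198826, 'cx': 272.6718492173699, 'cy': 210.4387434076987, 'R': array([[-0.02084067, -0.99973338,  0.00994198],
       [-0.99396469,  0.01964713, -0.10792673],
       [ 0.10770262, -0.01213124, -0.99410914]]), 't': array([0.05417859, 0.55943056, 1.04555708])}
```

View pics/top0.png

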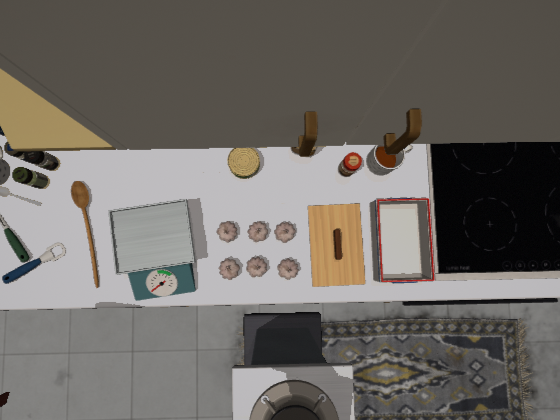

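View pics/side0.png

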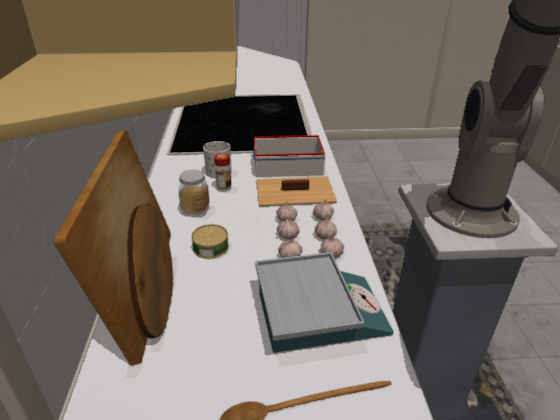

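Top view: scale at left (pan ~(152,237), dial ~(162,283)), six bulbs in a 3x2 grid at (227–288, 231–268), lid at (337,245), box at (404,240), bystanders at the back. The side view agrees. Next I'll measure.

```bash
cat > h.py <<'E'
from station import *
import cv2,numpy as np
def grab(n):
    p,d=camera(n); return p,d,camera_info(n)
def unproj(I,d,u,v):
    u=np.asarray(u,float);v=np.asarray(v,float);z=d[np.asarray(v,int),np.asarray(u,int)]
    c=np.stack([(u-I['cx'])/I['fx']*z,(v-I['cy'])/I['fy']*z,z],-1)
    return (c-I['t'])@I['R']
def ray(I,u,v):
    c=np.array([(u-I['cx'])/I['fx'],(v-I['cy'])/I['fy'],1.]);return -I['R'].T@I['t'],I['R'].T@c
def onplane(I,u,v,z):
    o,r=ray(I,u,v);return o+r*(z-o[2])/r[2]
def two(IA,a,IB,b):
    o1,r1=ray(IA,*a);o2,r2=ray(IB,*b)
    s=np.linalg.lstsq(np.stack([r1,-r2],1),o2-o1,rcond=None)[0]
    p,q=o1+s[0]*r1,o2+s[1]*r2;return (p+q)/2,np.linalg.norm(p-q)
def proj(I,X):
    c=I['R']@np.asarray(X)+I['t'];return I['fx']*c[0]/c[2]+I['cx'],I['fy']*c[1]/c[2]+I['cy']
def blobs(m,amin):
    n,l,s,c=cv2.connectedComponentsWithStats(m.astype(np.uint8),connectivity=8)
    return [(c[i],s[i],l==i) for i in range(1,n) if s[i,4]>=amin]
def world(I,d):
    v,u=np.mgrid[0:420,0:560];W=unproj(I,d,u.ravel(),v.ravel()).reshape(420,560,3);W[d==0]=np.nan;return W
def bulbs(n,p,d,I):
    h=cv2.cvtColor(p,cv2.COLOR_RGB2HSV).astype(int);W=world(I,d)
    m=((h[...,0]<15)|(h[...,0]>160))&(h[...,1]>25)&(h[...,1]<130)&(h[...,2]>60)&(W[...,2]>.006)&(W[...,0]>.3)&(W[...,0]<.75)&(W[...,2]<.16)&(W[...,1]<.7)&(W[...,1]>-.5)
    m=cv2.morphologyEx(m.astype(np.uint8),cv2.MORPH_OPEN,np.ones((3,3)))
    return [(c,s[4],np.nanmedian(W[k],0),np.nanmax(W[k][:,2])) for c,s,k in blobs(m,60)]
E
python3 - <<'E'
from h import *
np.set_printoptions(precision=4,suppress=True)
for n in("top","side"):
    z=np.load(n+"0.npz");p,d=z['p'],z['d'];I=camera_info(n);W=world(I,d);h=cv2.cvtColor(p,cv2.COLOR_RGB2HSV).astype(int)
    print(n)
    for c,a,w,t in bulbs(n,p,d,I): print(' bulb',c,a,w,t,onplane(I,*c,.028))
    H,S,V=h[...,0],h[...,1],h[...,2]
    red=((H<6)|(H>174))&(S>150)&(V>80)
    for c,s,k in blobs(red,6): print(' red',c,s,np.nanmedian(W[k],0))
    gr=(H>45)&(H<80)&(S>120)&(V>70)
    for c,s,k in blobs(gr,6): print(' green',c,s,np.nanmedian(W[k],0))
    # lid wood
    for c,s,k in blobs((H>8)&(H<22)&(S>90)&(W[...,2]<.06)&(W[...,2]>-.01)&(W[...,0]>.3)&(W[...,1]<.3),100):
        v,u=np.nonzero(k);print(' wood',c,s,cv2.minAreaRect(W[k][:,:2].astype(np.float32)),np.nanpercentile(W[k][:,2],[5,50,95]))
I=camera_info("top");p=np.load("top0.npz")['p'];q=np.load("side0.npz")['p']
a=cv2.resize(p[262:302,130:195],(0,0),fx=8,fy=8,interpolation=cv2.INTER_CUBIC);b=cv2.resize(q[265:335,335:395],(0,0),fx=4.5,fy=4.5,interpolation=cv2.INTER_CUBIC)
H=max(a.shape[0],b.shape[0]);o=np.zeros((H,a.shape[1]+b.shape[1],3),np.uint8);o[:a.shape[0],:a.shape[1]]=a;o[:b.shape[0],a.shape[1]:]=b
print(o.shape);cv2.imwrite("pics/dial.png",o[...,::-1])
E
```

```text
top
 bulb [226.8767 231.1867] 300 [0.5072 0.1637 0.0377] 0.05769955320279425 [0.5077 0.1654 0.028 ]
 bulb [257.5914 231.5482] 301 [0.5039 0.083  0.0375] 0.05602216934930657 [0.5051 0.084  0.028 ]
 bulb [284.4358 231.7162] 296 [0.5022 0.0138 0.0376] 0.056456653702111274 [0.5032 0.0127 0.028 ]
 bulb [256.2362 266.657 ] 309 [0.4127 0.0891 0.0374] 0.05668838889546313 [0.4128 0.0891 0.028 ]
 bulb [228.7869 268.5672] 305 [0.4092 0.1599 0.0379] 0.057772119620801275 [0.4094 0.1612 0.028 ]
 bulb [287.3762 268.4851] 303 [0.4059 0.0083 0.0376] 0.05834808075470112 [0.4064 0.0073 0.028 ]
 red [351.3913 161.4522] [343 153  19  18 115] [ 0.6708 -0.1542  0.1055]
 red [411.9444 237.8974] [377 199  57  83 234] [ 0.4885 -0.3264  0.0757]
 red [378.8947 227.2105] [378 220   2  17  19] [ 0.5075 -0.2259  0.0764]
 red [379.8947 246.2105] [379 239   2  17  19] [ 0.4595 -0.2262  0.0765]
 red [380.8947 265.2105] [380 258   2  17  19] [ 0.4119 -0.2267  0.0765]
 red [155.6 287.3] [152 285   8   6  10] [0.3647 0.3519 0.0302]
 green [164.1389 272.0278] [158 270  13   6  36] [0.4048 0.3261 0.0447]
 wood [385.0849 1
[... 1614 characters left out ...]
  80   29 1906] ((0.46683692932128906, -0.09356541186571121), (0.21460290253162384, 0.20461221039295197), 1.7854139804840088) [0.0091 0.0119 0.038 ]
 wood [194.5795 204.2641] [181 192  28  22 390] ((0.7398114204406738, -0.021542789414525032), (0.07268700003623962, 0.03329140692949295), 17.35485076904297) [0.0163 0.0386 0.0585]
 wood [209.1542 235.539 ] [192 225  35  22 616] ((0.6967847347259521, 0.11952780187129974), (0.08020300418138504, 0.08838681131601334), 2.3757755756378174) [0.0352 0.0375 0.04  ]
 wood [166.764  273.9112] [159 244  14  55 394] ((0.7755600214004517, 0.23804864287376404), (0.12364491075277328, 0.017124412581324577), 89.68734741210938) [0.0163 0.0411 0.0582]
(320, 790, 3)
```

View pics/dial.png

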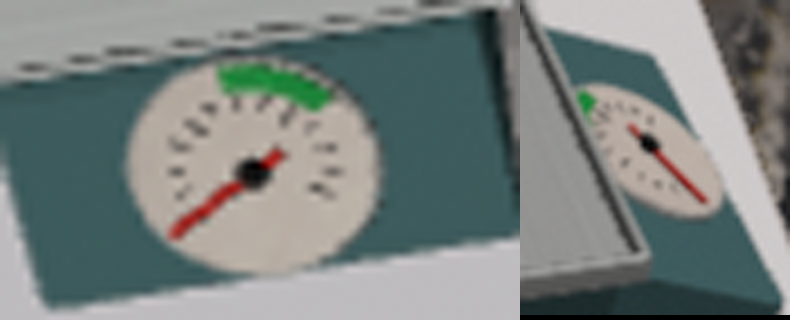

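The dial crop shows the needle hub at (252,172), needle tip at (175,235), and green band from (220,78) to (332,100). Next: dial angles in the dial plane, then pan, box and lid poses.

```bash
cat >> h.py <<'E'
def dialang(p,d,I,yaw=None):
    # top view: plane fit on the dial face, angles clockwise as seen by robot
    h=cv2.cvtColor(p,cv2.COLOR_RGB2HSV).astype(int);H,S,V=h[...,0],h[...,1],h[...,2];W=world(I,d)
    roi=np.zeros(H.shape,bool);roi[264:302,136:186]=1
    face=roi&(S<60)&(V>120)&(W[...,2]<.055)&(W[...,2]>.012)
    P=W[face];c=P.mean(0);n=np.linalg.svd(P-c)[2][2];n*=np.sign(n[2])
    up=np.array([0,0,1])-n*n[2];up/=np.linalg.norm(up);rt=np.cross(up,n)  # rt: robot's right
    def pt(u,v):
        o,r=ray(I,u,v);q=o+r*((c-o)@n)/(r@n);return q
    hub=np.array([161.5,283.5]);H0=pt(*hub)
    def pol(m):
        v,u=np.nonzero(m);Q=np.array([pt(a,b) for a,b in zip(u,v)])-H0
        return np.stack([np.hypot(Q@rt,Q@up),np.arctan2(Q@rt,Q@up)],1)  # angle clockwise from up
    red=roi&((H<8)|(H>170))&(S>110)&(W[...,2]<.06); gr=roi&(H>45)&(H<80)&(S>120)
    return H0,n,pol(red),pol(gr),face.sum()
E
python3 - <<'E'
from h import *
np.set_printoptions(precision=4,suppress=True)
z=np.load("top0.npz");p,d=z['p'],z['d'];I=camera_info("top");W=world(I,d)
H0,n,r,g,k=dialang(p,d,I);print(H0,n,k);print('red',r[r[:,0].argsort()]);print('green',np.sort(g[:,1])[[0,1,2,len(g)//2,-3,-2,-1]],g[:,1].mean(),np.median(g[:,0]))
rr=r[r[:,0]>.012];a0=np.angle(np.exp(1j*rr[:,1]).mean());b=np.angle(np.exp(1j*g[:,1]).mean());print('needle',a0,'band',b,'band value',(b-a0)%(2*np.pi),((b-a0)%(2*np.pi))/.014)
for n in("top","side"):
    z=np.load(n+"0.npz");p,d=z['p'],z['d'];I=camera_info(n);W=world(I,d)
    def rect(nm,z0,z1,x0,x1,y0,y1,ex=None):
        m=(W[...,2]>z0)&(W[...,2]<z1)&(W[...,0]>x0)&(W[...,0]<x1)&(W[...,1]>y0)&(W[...,1]<y1)
        if m.sum()<5: print(n,nm,'none');return
        print(n,nm,m.sum(),cv2.minAreaRect(W[m][:,:2].astype(np.float32)),np.nanpercentile(W[m][:,2],[5,50,95]))
    rect('boxrim',.066,.085,.3,.65,-.5,-.18); rect('boxfloor',-.01,.012,.42,.52,-.32,-.26)
    rect('pan',.055,.09,.3,.65,.2,.55);rect('panrim',.071,.09,.3,.65,.2,.55);rect('panfloor',.06,.071,.45,.52,.3,.4);rect('bar',.026,.06,.35,.58,-.2,-.05);rect('lidplate',.004,.02,.3,.6,-.22,-.04)
E
```

```text
[0.3746 0.3365 0.0301] [-0.4431 -0.06    0.8945] 565
red [[ 0.0047  0.5027]
 [ 0.006   0.9174]
 [ 0.006  -2.2242]
 [ 0.008   1.1573]
 [ 0.008  -1.9842]
 [ 0.0085  0.6935]
 [ 0.01    0.9174]
 [ 0.0102 -1.8433]
 [ 0.0119 -2.0645]
 [ 0.014  -1.9502]
 [ 0.0159 -2.1047]
 [ 0.0179 -2.0109]
 [ 0.0199 -2.1288]
 [ 0.0219 -2.0498]
 [ 0.0239 -1.9842]
 [ 0.0259 -2.0769]
 [ 0.0279 -2.0186]
 [ 0.0299 -2.0967]
 [ 0.0319 -2.0444]
 [ 0.0339 -2.1118]
 [ 0.0358 -2.0645]]
green [-0.0309 -0.0108  0.0416  0.4273  0.8198  0.859   0.8654] 0.42444323391935906 0.03618685645938252
needle -2.0534525339495784 band 0.42434931809880694 band value 2.477801852048385 176.98584657488465
top boxrim 723 ((0.47507038712501526, -0.29052695631980896), (0.21194183826446533, 0.13654731214046478), 0.12391918897628784) [0.067  0.0731 0.0782]
top boxfloor 808 ((0.4706193506717682, -0.28986477851867676), (0.05980990454554558, 0.09834788739681244), 89.77743530273438) [0.0005 0.0039 0.0072]
top pan 5188 ((0.4968787431716919, 0.3529493808746338), (0.16420873999595642, 0.20177395641803741), 7.588024616241455) [0.0631 0.0664 0.0756]

[... 774 characters left out ...]
21825409, 0.3525637984275818), (0.16439354419708252, 0.20326276123523712), 7.469346046447754) [0.0648 0.0668 0.0759]
side panrim 943 ((0.4958038032054901, 0.35245582461357117), (0.164444699883461, 0.20305056869983673), 7.544931888580322) [0.0717 0.0753 0.0777]
side panfloor 1327 ((0.4849954843521118, 0.3499812185764313), (0.09986865520477295, 0.06995002925395966), 89.9870376586914) [0.0646 0.0664 0.0682]
side bar 191 ((0.4662778973579407, -0.12471392750740051), (0.07829321920871735, 0.01984749734401703), 1.0888203382492065) [0.0268 0.037  0.0426]
side lidplate 1754 ((0.4623481035232544, -0.1338500678539276), (0.17119887471199036, 0.24712133407592773), 89.5020980834961) [0.009  0.0116 0.0144]
```

Numbers agree with the text: pan floor .066, box rim .070 (seal at .076), bulb tops .057, lid bar top .041. Band middle is ≈177 g (140–214 g), so probably 3–4 bulbs. The jaws will open along x, because the bulbs are spaced more widely that way.

send_rows(
  series=[
    {"grip":0.2,"xyz":[3.33,-4.86,0],"dr":[0,0,-7.5]},
    {"grip":0.2,"xyz":[3.33,-4.86,0],"dr":[0,0,-7.5]},
    {"grip":0.2,"xyz":[3.33,-4.86,0],"dr":[0,0,-7.5]},
    {"grip":0.2,"xyz":[3.33,-4.86,-0.5],"dr":[0,0,-7.5]},
    {"grip":0.2,"xyz":[3.33,-4.86,-0.5],"dr":[0,0,-7.5]},
    {"grip":0.2,"xyz":[3.33,-4.86,-1],"dr":[0,0,-7.5]},
    {"grip":0.2,"xyz":[3.33,-4.86,-1],"dr":[0,0,-7.5]},
    {"grip":0.2,"xyz":[3.33,-4.86,-1],"dr":[0,0,-7.5]},
    {"grip":0.2,"xyz":[3.33,-4.86,-1],"dr":[0,0,-7.5]},
    {"grip":0.2,"xyz":[3.33,-4.86,-1],"dr":[0,0,-7.5]},
  ],
  squeeze=15,
)

```text
time_s: 1.35
tool_pos: [0.5083, 0.1645, 0.1623]
ee_rot: [-1.571, 0.0, -1.575]
ft_force: [0.8, 0.7, -0.1]
width: 0.798
```

send_rows(
  series=[
    {"grip":0.2,"xyz":[0,0,-5]},
    {"grip":0.2,"xyz":[0,0,-5]},
    {"grip":0.2,"xyz":[0,0,-3.5]},
    {"grip":0.2,"xyz":[0,0,-1.3]},
    {"grip":1,"xyz":[0,0,0]},
    {"grip":1,"xyz":[0,0,0]},
    {"grip":1,"xyz":[0,0,0]},
    {"grip":1,"xyz":[0,0,1]},
    {"grip":1,"xyz":[0,0,4]},
    {"grip":1,"xyz":[0,0,5]},
  ],
)

```text
$.series[0]: bad value
```

send_rows(
  series=[
    {"grip":0.2,"xyz":[0,0,-5],"dr":[0,0,0]},
    {"grip":0.2,"xyz":[0,0,-5],"dr":[0,0,0]},
    {"grip":0.2,"xyz":[0,0,-3.5],"dr":[0,0,0]},
    {"grip":0.2,"xyz":[0,0,-1.3],"dr":[0,0,0]},
    {"grip":1,"xyz":[0,0,0],"dr":[0,0,0]},
    {"grip":1,"xyz":[0,0,0],"dr":[0,0,0]},
    {"grip":1,"xyz":[0,0,0],"dr":[0,0,0]},
    {"grip":1,"xyz":[0,0,1],"dr":[0,0,0]},
    {"grip":1,"xyz":[0,0,4],"dr":[0,0,0]},
    {"grip":1,"xyz":[0,0,5],"dr":[0,0,0]},
  ],
)

```text
time_s: 2.6
tool_pos: [0.5071, 0.1658, 0.1161]
ee_rot: [-1.572, -0.001, -1.571]
ft_force: [0.6, 0.7, -0.3]
width: 0.632
```

send_rows(
  series=[
    {"grip":1,"xyz":[-0.8,4,3],"dr":[0,0,0]},
    {"grip":1,"xyz":[-0.8,5,2],"dr":[0,0,0]},
    {"grip":1,"xyz":[-0.9,5.2,0],"dr":[0,0,0]},
    {"grip":1,"xyz":[-0.9,5.2,0],"dr":[0,0,0]},
    {"grip":1,"xyz":[-0.9,5.3,-1],"dr":[0,0,0]},
    {"grip":1,"xyz":[0,0,-4],"dr":[0,0,0]},
    {"grip":1,"xyz":[0,0,-2.2],"dr":[0,0,0]},
    {"grip":1,"xyz":[0,0,0],"dr":[0,0,0]},
  ],
)

```text
time_s: 3.6
tool_pos: [0.4637, 0.4122, 0.0919]
ee_rot: [-1.573, -0.002, -1.571]
ft_force: [-0.2, -0.1, 0.1]
width: 0.627
```

send_rows(
  series=[
    {"grip":1,"xyz":[0,0,-1.1],"dr":[0,0,0]},
    {"grip":1,"xyz":[0,0,0],"dr":[0,0,0]},
    {"grip":0.28,"xyz":[0,0,0],"dr":[0,0,0]},
    {"grip":0.28,"xyz":[0,0,0],"dr":[0,0,0]},
    {"grip":0.28,"xyz":[0,0,2],"dr":[0,0,0]},
    {"grip":0.25,"xyz":[0,0,4],"dr":[0,0,0]},
    {"grip":0.2,"xyz":[0,-5,3],"dr":[0,0,0]},
    {"grip":0.2,"xyz":[-1.3,-6,0],"dr":[0,0,0]},
    {"grip":0.2,"xyz":[-1.3,-6,0],"dr":[0,0,0]},
    {"grip":0.2,"xyz":[-1.3,-6,0],"dr":[0,0,0]},
  ],
)

```text
time_s: 4.85
tool_pos: [0.4258, 0.1813, 0.1731]
ee_rot: [-1.569, 0.002, -1.571]
ft_force: [1.0, -0.4, 0.4]
width: 0.797
```

```bash
cat > look.py <<'E'
from h import *
import sys
np.set_printoptions(precision=3,suppress=True)
p,d,I=grab("top");np.savez("top.npz",p=p,d=d);cv2.imwrite("pics/top_last.png",p[...,::-1])
for c,a,w,t in bulbs("top",p,d,I):
    zc=max(t-.028,.028) ; print('bulb',c.round(),a,'top z %.3f'%t,onplane(I,*c,zc)[:2])
H0,n,r,g,k=dialang(p,d,I);rr=r[(r[:,0]>.014)&(r[:,0]<.040)]
a=np.angle(np.exp(1j*rr[:,1]).mean()) if len(rr) else np.nan
print('needle g',((a+2.053)%(2*np.pi))/.014,len(rr),'greens',len(g))
s=sense();print(s['time_s'],s['tool_pos'],s['width'])
E
python3 look.py
```

```text
bulb [258. 231.] 299 top z 0.056 [0.505 0.084]
bulb [284. 232.] 303 top z 0.057 [0.503 0.013]
bulb [125. 249.] 378 top z 0.122 [0.465 0.41 ]
bulb [256. 267.] 304 top z 0.054 [0.413 0.089]
bulb [229. 269.] 282 top z 0.055 [0.409 0.159]
bulb [287. 268.] 296 top z 0.059 [0.407 0.008]Traceback (most recent call last):
  File "look.py", line 7, in <module>
    H0,n,r,g,k=dialang(p,d,I);rr=r[(r[:,0]>.014)&(r[:,0]<.040)]
               ~~~~~~~^^^^^^^
  File "h.py", line 43, in dialang
    return H0,n,pol(red),pol(gr),face.sum()
                ~~~^^^^^
  File "h.py", line 40, in pol
    v,u=np.nonzero(m);Q=np.array([pt(a,b) for a,b in zip(u,v)])-H0
                        ~~~~~~~~~~~~~~~~~~~~~~~~~~~~~~~~~~~~~~~^~~
ValueError: operands could not be broadcast together with shapes (0,) (3,)
```

Bulb 1 is in the pan at (0.465, 0.410); the arm hides the dial from here. Two bulbs weigh at most 120 g, so I'll fetch the second and read the dial after that.

send_rows(
  series=[
    {"grip":0.2,"xyz":[-1.6,-2.1,-4],"dr":[0,0,0]},
    {"grip":0.2,"xyz":[0,0,-5],"dr":[0,0,0]},
    {"grip":0.2,"xyz":[0,0,-4.5],"dr":[0,0,0]},
    {"grip":0.2,"xyz":[0,0,-2.3],"dr":[0,0,0]},
    {"grip":0.2,"xyz":[0,0,0],"dr":[0,0,0]},
    {"grip":1,"xyz":[0,0,0],"dr":[0,0,0]},
    {"grip":1,"xyz":[0,0,0],"dr":[0,0,0]},
    {"grip":1,"xyz":[0,0,0],"dr":[0,0,0]},
    {"grip":1,"xyz":[0,0,0.5],"dr":[0,0,0]},
  ],
)

```text
time_s: 6.02
tool_pos: [0.4099, 0.1623, 0.0193]
ee_rot: [-1.57, 0.001, -1.571]
ft_force: [-0.3, -0.0, -0.8]
width: 0.627
```

send_rows(
  series=[
    {"grip":1,"xyz":[0,0,4],"dr":[0,0,0]},
    {"grip":1,"xyz":[0,0,5],"dr":[0,0,0]},
    {"grip":1,"xyz":[1.25,3,5],"dr":[0,0,0]},
    {"grip":1,"xyz":[1.6,5,0],"dr":[0,0,0]},
    {"grip":1,"xyz":[1.6,5,0],"dr":[0,0,0]},
    {"grip":1,"xyz":[1.8,5.8,0],"dr":[0,0,0]},
    {"grip":1,"xyz":[0,0,-4],"dr":[0,0,0]},
    {"grip":1,"xyz":[0,0,-3],"dr":[0,0,0]},
    {"grip":1,"xyz":[0,0,0],"dr":[0,0,0]},
  ],
)

```text
time_s: 7.15
tool_pos: [0.4705, 0.3489, 0.087]
ee_rot: [-1.574, -0.003, -1.571]
ft_force: [-0.2, -0.8, -0.4]
width: 0.631
```

send_rows(
  series=[
    {"grip":1,"xyz":[0,0,-0.8],"dr":[0,0,0]},
    {"grip":1,"xyz":[0,0,0],"dr":[0,0,0]},
    {"grip":0.28,"xyz":[0,0,0],"dr":[0,0,0]},
    {"grip":0.28,"xyz":[0,0,0],"dr":[0,0,0]},
    {"grip":0.28,"xyz":[0,0,3],"dr":[0,0,0]},
    {"grip":0.2,"xyz":[0.3,-3,5],"dr":[0,0,0]},
    {"grip":0.2,"xyz":[0.8,-6,0],"dr":[0,0,0]},
    {"grip":0.2,"xyz":[0.8,-6,0],"dr":[0,0,0]},
    {"grip":0.2,"xyz":[0.8,-6,0],"dr":[0,0,0]},
    {"grip":0.2,"xyz":[0.7,-5.5,0],"dr":[0,0,0]},
  ],
)

```text
time_s: 8.4
tool_pos: [0.5065, 0.0829, 0.1613]
ee_rot: [-1.57, 0.001, -1.571]
ft_force: [0.4, 0.1, 0.0]
width: 0.803
```

```bash
sed -i 's/    def pol(m):/    def pol(m):\n        if not m.any(): return np.zeros((0,2))/' h.py; python3 look.py
```

```text
bulb [288. 232.] 171 top z 0.057 [0.502 0.003]
bulb [151. 245.] 351 top z 0.119 [0.473 0.347]
bulb [125. 249.] 377 top z 0.119 [0.465 0.411]
bulb [290. 268.] 189 top z 0.058 [ 0.406 -0.   ]
needle g 84.96823017013696 15 greens 36
8.45 [0.507 0.074 0.162] 0.8012181156587888
```

Two bulbs read about 85 g. Settling the arm before the next grasp.

send_rows(
  series=[
    {"grip":0.2,"xyz":[0,0,-4],"dr":[0,0,0]},
    {"grip":0.2,"xyz":[0,0,0],"dr":[0,0,0]},
  ],
)

```text
time_s: 8.7
tool_pos: [0.5044, 0.0845, 0.1192]
ee_rot: [-1.575, -0.001, -1.572]
ft_force: [-0.4, -0.1, 0.2]
width: 0.802
```

send_rows(
  series=[
    {"grip":0.2,"xyz":[0,0,-5],"dr":[0,0,0]},
    {"grip":0.2,"xyz":[0,0,-3.5],"dr":[0,0,0]},
    {"grip":0.2,"xyz":[0,0,-2],"dr":[0,0,0]},
    {"grip":0.2,"xyz":[0,0,0],"dr":[0,0,0]},
    {"grip":1,"xyz":[0,0,0],"dr":[0,0,0]},
    {"grip":1,"xyz":[0,0,0],"dr":[0,0,0]},
    {"grip":1,"xyz":[0,0,0],"dr":[0,0,0]},
    {"grip":1,"xyz":[0,0,4],"dr":[0,0,0]},
    {"grip":1,"xyz":[0,0,5],"dr":[0,0,0]},
    {"grip":1,"xyz":[0,0,5],"dr":[0,0,0]},
  ],
)

```text
time_s: 9.95
tool_pos: [0.5059, 0.0849, 0.1574]
ee_rot: [-1.571, -0.0, -1.571]
ft_force: [0.7, 0.5, -0.3]
width: 0.59
```

send_rows(
  series=[
    {"grip":1,"xyz":[-0.6,5,0],"dr":[0,0,0]},
    {"grip":1,"xyz":[-0.6,5,0],"dr":[0,0,0]},
    {"grip":1,"xyz":[-0.6,5,0],"dr":[0,0,0]},
    {"grip":1,"xyz":[-0.6,5.1,0],"dr":[0,0,0]},
    {"grip":1,"xyz":[0,0,-4],"dr":[0,0,0]},
    {"grip":1,"xyz":[0,0,-2.8],"dr":[0,0,0]},
    {"grip":1,"xyz":[0,0,0],"dr":[0,0,0]},
  ],
)

```text
time_s: 10.82
tool_pos: [0.4808, 0.2852, 0.0864]
ee_rot: [-1.574, -0.003, -1.571]
ft_force: [-0.9, 0.4, 1.3]
width: 0.591
```

send_rows(
  series=[
    {"grip":1,"xyz":[0,0,-0.4],"dr":[0,0,0]},
    {"grip":1,"xyz":[0,0,-0.3],"dr":[0,0,0]},
    {"grip":0.28,"xyz":[0,0,0],"dr":[0,0,0]},
    {"grip":0.28,"xyz":[0,0,0],"dr":[0,0,0]},
    {"grip":0.28,"xyz":[0,0,3],"dr":[0,0,0]},
    {"grip":0.2,"xyz":[-0.9,-5,5],"dr":[0,0,0]},
    {"grip":0.2,"xyz":[-2,-5,0],"dr":[0,0,0]},
    {"grip":0.2,"xyz":[-2,-5,0],"dr":[0,0,0]},
    {"grip":0.2,"xyz":[-1.9,-4.7,0],"dr":[0,0,0]},
    {"grip":0.2,"xyz":[0,0,0],"dr":[0,0,0]},
  ],
)

```text
time_s: 12.08
tool_pos: [0.4137, 0.0921, 0.1546]
ee_rot: [-1.572, 0.001, -1.576]
ft_force: [-0.5, 0.4, 0.3]
width: 0.799
```

```bash
python3 look.py
```

```text
bulb [284. 232.] 306 top z 0.060 [0.503 0.013]
bulb [178. 240.] 337 top z 0.113 [0.484 0.282]
bulb [151. 245.] 353 top z 0.120 [0.472 0.348]
bulb [126. 249.] 378 top z 0.118 [0.465 0.41 ]
bulb [288. 269.] 307 top z 0.056 [0.406 0.007]
needle g 130.8306147458419 13 greens 36
12.125 [0.415 0.094 0.155] 0.8004879365859123
```

```bash
python3 -c "
import cv2
a=cv2.imread('pics/top_last.png')[262:302,130:195];cv2.imwrite('pics/dial3.png',cv2.resize(a,None,fx=10,fy=10,interpolation=cv2.INTER_CUBIC))"
```

```text
(no output)
```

View pics/dial3.png

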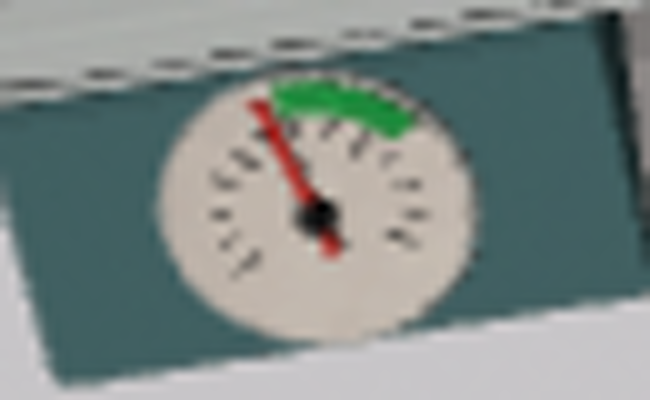

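The needle tip at (258,103) stands just short of the band, which starts at (275,95). A fourth bulb is needed; I'm above it now.

send_rows(
  series=[
    {"grip":0.2,"xyz":[-0.1,-0.3,-4],"dr":[0,0,0]},
    {"grip":0.2,"xyz":[0,0,-5],"dr":[0,0,0]},
    {"grip":0.2,"xyz":[0,0,-3.5],"dr":[0,0,0]},
    {"grip":0.2,"xyz":[0,0,-1.6],"dr":[0,0,0]},
    {"grip":0.2,"xyz":[0,0,0],"dr":[0,0,0]},
    {"grip":1,"xyz":[0,0,0],"dr":[0,0,0]},
    {"grip":1,"xyz":[0,0,0],"dr":[0,0,0]},
    {"grip":1,"xyz":[0,0,0],"dr":[0,0,0]},
    {"grip":1,"xyz":[0,0,0.5],"dr":[0,0,0]},
  ],
)

```text
time_s: 13.25
tool_pos: [0.4143, 0.0922, 0.0189]
ee_rot: [-1.571, 0.0, -1.571]
ft_force: [0.5, 0.2, -0.5]
width: 0.578
```

send_rows(
  series=[
    {"grip":1,"xyz":[0,0,4],"dr":[0,0,0]},
    {"grip":1,"xyz":[0,0,5],"dr":[0,0,0]},
    {"grip":1,"xyz":[0,0,5.5],"dr":[0,0,0]},
    {"grip":1,"xyz":[2,4.8,0],"dr":[0,0,0]},
    {"grip":1,"xyz":[2,4.8,0],"dr":[0,0,0]},
    {"grip":1,"xyz":[2.1,4.9,0],"dr":[0,0,0]},
    {"grip":1,"xyz":[2.1,4.9,0],"dr":[0,0,0]},
    {"grip":1,"xyz":[2.1,4.8,0],"dr":[0,0,0]},
    {"grip":1,"xyz":[2.1,4.8,0],"dr":[0,0,0]},
    {"grip":1,"xyz":[0,0,-3],"dr":[0,0,0]},
  ],
)

```text
time_s: 14.5
tool_pos: [0.5398, 0.3879, 0.1349]
ee_rot: [-1.566, 0.004, -1.566]
ft_force: [-0.5, -0.6, -0.9]
width: 0.58
```

send_rows(
  series=[
    {"grip":1,"xyz":[0,0,0],"dr":[0,0,0]},
  ],
)

```text
time_s: 14.62
tool_pos: [0.5366, 0.3812, 0.1314]
ee_rot: [-1.574, -0.004, -1.57]
ft_force: [-0.1, -0.6, -0.5]
width: 0.583
```

send_rows(
  series=[
    {"grip":1,"xyz":[0,0,-3.5],"dr":[0,0,0]},
    {"grip":1,"xyz":[0,0,-1.5],"dr":[0,0,0]},
    {"grip":1,"xyz":[0,0,0],"dr":[0,0,0]},
  ],
)

```text
time_s: 15.0
tool_pos: [0.5379, 0.3813, 0.0834]
ee_rot: [-1.572, -0.001, -1.571]
ft_force: [0.4, -0.7, -0.3]
width: 0.581
```

send_rows(
  series=[
    {"grip":1,"xyz":[0,0,-0.4],"dr":[0,0,0]},
    {"grip":1,"xyz":[0,0,-0.3],"dr":[0,0,0]},
    {"grip":0.28,"xyz":[0,0,0],"dr":[0,0,0]},
    {"grip":0.28,"xyz":[0,0,0],"dr":[0,0,0]},
    {"grip":0.28,"xyz":[0,0,3],"dr":[0,0,0]},
    {"grip":0.28,"xyz":[0,0,5],"dr":[0,0,0]},
    {"grip":0.2,"xyz":[-0.9,-6,0],"dr":[0,0,0]},
    {"grip":0.2,"xyz":[-0.9,-6,0],"dr":[0,0,0]},
    {"grip":0.2,"xyz":[-0.9,-6,0],"dr":[0,0,0]},
    {"grip":0.2,"xyz":[-0.8,-6,0],"dr":[0,0,0]},
  ],
)

```text
time_s: 16.25
tool_pos: [0.503, 0.1403, 0.157]
ee_rot: [-1.57, 0.001, -1.571]
ft_force: [1.4, -0.4, -0.3]
width: 0.796
```

send_rows(
  series=[
    {"grip":0.2,"xyz":[0,-6,0],"dr":[0,0,0]},
    {"grip":0.2,"xyz":[0,-6,0],"dr":[0,0,0]},
    {"grip":0.2,"xyz":[0,0,0],"dr":[0,0,0]},
  ],
)

```text
time_s: 16.62
tool_pos: [0.5031, 0.0168, 0.1573]
ee_rot: [-1.57, -0.001, -1.58]
ft_force: [0.7, 0.4, 0.2]
width: 0.8
```

```bash
python3 look.py;python3 -c "
import cv2
a=cv2.imread('pics/top_last.png')[195:305,100:300];cv2.imwrite('pics/pan4.png',cv2.resize(a,None,fx=4,fy=4,interpolation=cv2.INTER_CUBIC))"
```

```text
bulb [140. 219.] 359 top z 0.116 [0.538 0.376]
bulb [178. 240.] 336 top z 0.109 [0.484 0.282]
bulb [151. 245.] 353 top z 0.115 [0.473 0.347]
bulb [126. 249.] 362 top z 0.114 [0.465 0.41 ]
needle g 174.21219881483475 12 greens 32
16.675 [0.503 0.02  0.157] 0.8047940449220847
```

View pics/pan4.png

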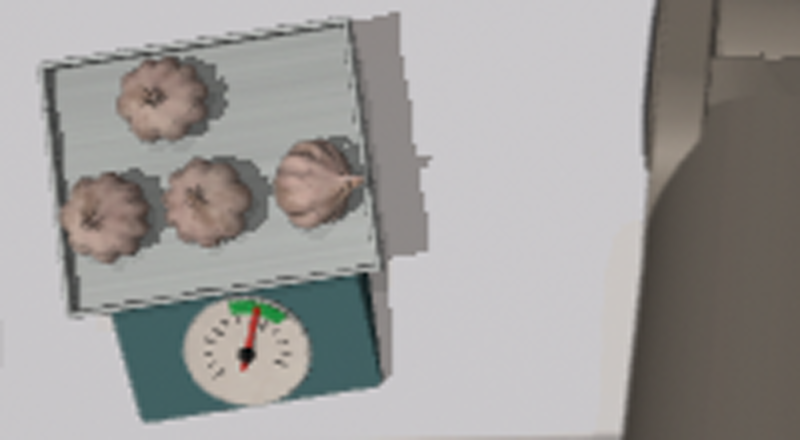

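The needle is mid-band (174 g against 177). All four bulbs lie in the pan. Checking the two leftovers from the side.

```bash
python3 - <<'E'
from h import *
p,d,I=grab("side");cv2.imwrite("pics/side1.png",p[...,::-1])
for c,a,w,t in bulbs("side",p,d,I): print(c,a,w.round(3),round(t,3),onplane(I,*c,.028).round(3))
E
```

```text
[282.50746269 141.14925373] 67 [ 0.488 -0.355  0.057] 0.069 [ 0.481 -0.418  0.028]
[313.82857143 147.38571429] 70 [ 0.382 -0.354  0.031] 0.07 [ 0.381 -0.364  0.028]
[293.56637168 150.00884956] 113 [ 0.448 -0.355  0.026] 0.078 [ 0.45  -0.348  0.028]
[314.47668394 167.44041451] 193 [ 0.399 -0.225  0.027] 0.156 [ 0.398 -0.223  0.028]
[289.08294931 170.38248848] 217 [ 0.474 -0.225  0.019] 0.158 [ 0.477 -0.209  0.028]
[323.34035088 210.28070175] 285 [0.408 0.022 0.033] 0.055 [0.407 0.014 0.028]
[286.57876712 212.54452055] 292 [0.504 0.027 0.033] 0.054 [0.504 0.019 0.028]
[317.94035088 288.21461988] 1710 [0.476 0.367 0.093] 0.115 [0.462 0.303 0.028]
[284.24837662 297.62662338] 616 [0.539 0.391 0.093] 0.113 [0.533 0.326 0.028]
[364.70883055 299.50596659] 419 [0.373 0.345 0.031] 0.069 [0.373 0.34  0.028]
```

View pics/side1.png

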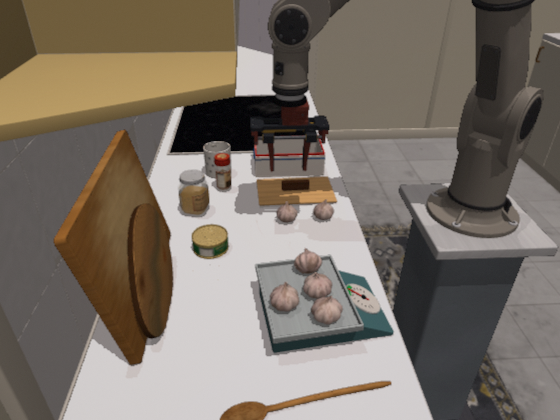

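Both leftovers are still in place at (287,212) and (323,210), and side and top views agree.

send_rows(
  series=[
    {"grip":0.2,"xyz":[0,-0.5,-4],"dr":[0,0,0]},
    {"grip":0.2,"xyz":[0,0,-5],"dr":[0,0,0]},
    {"grip":0.2,"xyz":[0,0,-3.5],"dr":[0,0,0]},
    {"grip":0.2,"xyz":[0,0,-1.8],"dr":[0,0,0]},
    {"grip":0.2,"xyz":[0,0,0],"dr":[0,0,0]},
    {"grip":1,"xyz":[0,0,0],"dr":[0,0,0]},
    {"grip":1,"xyz":[0,0,0],"dr":[0,0,0]},
    {"grip":1,"xyz":[0,0,0],"dr":[0,0,0]},
    {"grip":1,"xyz":[0,0,4],"dr":[0,0,0]},
    {"grip":1,"xyz":[0,0,5],"dr":[0,0,0]},
  ],
)

```text
time_s: 17.98
tool_pos: [0.5025, 0.017, 0.1042]
ee_rot: [-1.573, -0.001, -1.571]
ft_force: [0.5, -0.1, 1.0]
width: 0.618
```

send_rows(
  series=[
    {"grip":1,"xyz":[0,0,5],"dr":[0,0,0]},
    {"grip":1,"xyz":[0.3,-5,1],"dr":[0,0,0]},
    {"grip":1,"xyz":[0.3,-5.1,0],"dr":[0,0,0]},
    {"grip":1,"xyz":[0.3,-5.1,0],"dr":[0,0,0]},
    {"grip":1,"xyz":[0.3,-5.1,0],"dr":[0,0,0]},
    {"grip":1,"xyz":[0.4,-5.1,0],"dr":[0,0,0]},
    {"grip":1,"xyz":[0.4,-5.1,0],"dr":[0,0,0]},
    {"grip":1,"xyz":[0,0,0],"dr":[0,0,0]},
  ],
)

```text
time_s: 18.98
tool_pos: [0.5218, -0.293, 0.1642]
ee_rot: [-1.57, -0.003, -1.578]
ft_force: [-0.0, 0.8, 0.1]
width: 0.612
```

send_rows(
  series=[
    {"grip":1,"xyz":[0,0.2,-5],"dr":[0,0,0]},
    {"grip":1,"xyz":[0,0,-5],"dr":[0,0,0]},
    {"grip":1,"xyz":[0,0,-3],"dr":[0,0,0]},
    {"grip":1,"xyz":[0,0,-1.3],"dr":[0,0,0]},
    {"grip":1,"xyz":[0,0,0],"dr":[0,0,0]},
    {"grip":0.28,"xyz":[0,0,0],"dr":[0,0,0]},
    {"grip":0.28,"xyz":[0,0,0],"dr":[0,0,0]},
    {"grip":0.28,"xyz":[0,0,4],"dr":[0,0,0]},
    {"grip":0.28,"xyz":[0,0,5],"dr":[0,0,0]},
    {"grip":0.28,"xyz":[0,0,6],"dr":[0,0,0]},
  ],
)

```text
time_s: 20.23
tool_pos: [0.523, -0.2855, 0.1722]
ee_rot: [-1.571, 0.0, -1.571]
ft_force: [0.3, 0.8, 0.5]
width: 0.717
```

send_rows(
  series=[
    {"grip":0.1,"xyz":[-1.7,4.9,0],"dr":[0,0,0]},
    {"grip":0.1,"xyz":[-1.7,4.9,0],"dr":[0,0,0]},
    {"grip":0.1,"xyz":[-1.8,4.9,0],"dr":[0,0,0]},
    {"grip":0.05,"xyz":[-1.8,4.9,0],"dr":[0,0,0]},
    {"grip":0.05,"xyz":[-1.8,4.9,0],"dr":[0,0,0]},
    {"grip":0.05,"xyz":[-1.8,4.9,0],"dr":[0,0,0]},
    {"grip":0.05,"xyz":[0,0,-5],"dr":[0,0,0]},
    {"grip":0.05,"xyz":[0,0,0],"dr":[0,0,0]},
  ],
)

```text
time_s: 21.22
tool_pos: [0.4151, 0.0082, 0.1192]
ee_rot: [-1.576, -0.002, -1.57]
ft_force: [-0.5, -0.3, 0.0]
width: 0.951
```

```bash
python3 - <<'E'
from h import *
for n in("top","side"):
    p,d,I=grab(n);cv2.imwrite(f"pics/{n}_b.png",p[...,::-1])
    for c,a,w,t in bulbs(n,p,d,I):
        if w[1]<.2:print(n,c.round(),a,w.round(3),round(float(t),3),onplane(I,*c,.028).round(3))
print(sense()['tool_pos'],sense()['qpos'])
E
```

```text
top [397. 221.] 314 [ 0.524 -0.285  0.04 ] 0.061 [ 0.524 -0.29   0.028]
side [279. 150.] 111 [ 0.498 -0.354  0.028] 0.078 [ 0.498 -0.348  0.028]
side [315. 168.] 196 [ 0.396 -0.225  0.028] 0.158 [ 0.397 -0.222  0.028]
side [292. 170.] 156 [ 0.464 -0.225  0.02 ] 0.044 [ 0.469 -0.211  0.028]
side [323. 210.] 289 [0.408 0.022 0.034] 0.055 [0.406 0.013 0.028]
[0.4175974  0.00715766 0.12139947] [-0.78554054  0.23829713  0.71277449  2.2741773  -0.24101574  0.70019203
  0.09672412]
```

The bulb in the box stands at (0.524,-0.290), top at 0.061. The last bulb hasn't moved.

send_rows(
  series=[
    {"grip":0.05,"xyz":[0,0,-5],"dr":[0,0,0]},
    {"grip":0.05,"xyz":[0,0,-3.5],"dr":[0,0,0]},
    {"grip":0.05,"xyz":[-0.3,0,-2],"dr":[0,0,0]},
    {"grip":0.05,"xyz":[0,0,0],"dr":[0,0,0]},
  ],
)

```text
time_s: 21.82
tool_pos: [0.4149, 0.0072, 0.016]
ee_rot: [-1.571, 0.0, -1.573]
ft_force: [0.7, -0.5, 0.8]
width: 0.95
```

send_rows(
  series=[
    {"grip":0.4,"xyz":[0,0,0],"dr":[0,0,0]},
    {"grip":1,"xyz":[0,0,0],"dr":[0,0,0]},
    {"grip":1,"xyz":[0,0,0],"dr":[0,0,0]},
    {"grip":1,"xyz":[0,0,0],"dr":[0,0,0]},
    {"grip":1,"xyz":[0,0,0],"dr":[0,0,0]},
    {"grip":1,"xyz":[0,0,4],"dr":[0,0,0]},
    {"grip":1,"xyz":[0,0,5],"dr":[0,0,0]},
    {"grip":1,"xyz":[0,0,5.5],"dr":[0,0,0]},
    {"grip":1,"xyz":[0,-4.9,0],"dr":[0,0,0]},
    {"grip":1,"xyz":[0.2,-4.9,0],"dr":[0,0,0]},
  ],
)

```text
time_s: 23.08
tool_pos: [0.417, -0.0893, 0.1614]
ee_rot: [-1.568, 0.002, -1.566]
ft_force: [1.4, -0.1, -0.9]
width: 0.599
```

send_rows(
  series=[
    {"grip":1,"xyz":[0.3,-5,0],"dr":[0,0,0]},
    {"grip":1,"xyz":[0.3,-5,0],"dr":[0,0,0]},
    {"grip":1,"xyz":[0.3,-5,0],"dr":[0,0,0]},
    {"grip":1,"xyz":[0.2,-4.9,0],"dr":[0,0,0]},
    {"grip":1,"xyz":[0,0,0],"dr":[0,0,0]},
    {"grip":1,"xyz":[0,0,-3],"dr":[0,0,0]},
    {"grip":1,"xyz":[0,0,0],"dr":[0,0,0]},
  ],
)

```text
time_s: 23.95
tool_pos: [0.4261, -0.2869, 0.129]
ee_rot: [-1.575, 0.002, -1.57]
ft_force: [-0.5, 0.2, 0.6]
width: 0.596
```

send_rows(
  series=[
    {"grip":1,"xyz":[0,-0.2,-5],"dr":[0,0,0]},
    {"grip":1,"xyz":[0,0,-3.5],"dr":[0,0,0]},
    {"grip":1,"xyz":[0,0,-2.3],"dr":[0,0,0]},
    {"grip":1,"xyz":[0,0,0],"dr":[0,0,0]},
    {"grip":0.28,"xyz":[0,0,0],"dr":[0,0,0]},
    {"grip":0.28,"xyz":[0,0,0],"dr":[0,0,0]},
    {"grip":0.28,"xyz":[0,0,4],"dr":[0,0,0]},
    {"grip":0.28,"xyz":[0,0,5],"dr":[0,0,0]},
    {"grip":0.28,"xyz":[0,0,6],"dr":[0,0,0]},
  ],
)

```text
time_s: 25.08
tool_pos: [0.4269, -0.2905, 0.1743]
ee_rot: [-1.571, 0.0, -1.571]
ft_force: [0.7, -0.6, -0.1]
width: 0.722
```

send_rows(
  series=[
    {"grip":0.3,"xyz":[0.45,1.83,0],"dr":[0,0,10.15]},
    {"grip":0.3,"xyz":[0.45,1.83,0],"dr":[0,0,10.15]},
    {"grip":0.3,"xyz":[0.45,1.83,0],"dr":[0,0,10.15]},
    {"grip":0.3,"xyz":[0.45,1.83,0],"dr":[0,0,10.15]},
    {"grip":0.3,"xyz":[0.45,1.83,0],"dr":[0,0,10.15]},
    {"grip":0.3,"xyz":[0.45,1.83,0],"dr":[0,0,10.15]},
    {"grip":0.3,"xyz":[0.45,1.83,0],"dr":[0,0,10.15]},
    {"grip":0.3,"xyz":[0.45,1.83,0],"dr":[0,0,10.15]},
    {"grip":0.3,"xyz":[0.45,1.83,0],"dr":[0,0,10.15]},
    {"grip":0.3,"xyz":[0,0,0],"dr":[0,0,0]},
  ],
)

```text
time_s: 26.32
tool_pos: [0.4682, -0.1252, 0.1732]
ee_rot: [-1.57, -0.001, 0.024]
ft_force: [0.2, -0.4, 0.6]
width: 0.699
```

```bash
python3 look.py; python3 - <<'E'
from h import *
p,d,I=grab("side");cv2.imwrite("pics/side_lid.png",p[...,::-1]);print(sense()['ee_rot'],sense()['qpos'])
z=np.load('top.npz');p,d=z['p'],z['d'];W=world(camera_info('top'),d)
m=(W[...,2]>.003)&(W[...,2]<.09)&(W[...,0]>.35)&(W[...,0]<.6)&(W[...,1]<-.18)&(W[...,1]>-.4);print(cv2.minAreaRect(W[m&(W[...,2]>.066)][:,:2].astype(np.float32)))
E
```

```text
bulb [140. 219.] 357 top z 0.114 [0.538 0.376]
bulb [178. 240.] 337 top z 0.112 [0.484 0.282]
bulb [151. 245.] 355 top z 0.112 [0.473 0.348]
bulb [126. 249.] 377 top z 0.115 [0.465 0.411]
needle g 173.5994132745409 11 greens 32
26.375 [ 0.468 -0.126  0.173] 0.6996310825196548
[-1.57101207e+00 -7.04648146e-04  1.94629958e-02] [-0.27863314  0.23628669  0.48287707  2.07745418 -0.14403687  0.85844626
  1.87744641]
((0.5010334849357605, -0.339366614818573), (0.24140159785747528, 0.10683567076921463), 29.371074676513672)
```

View pics/top_last.png

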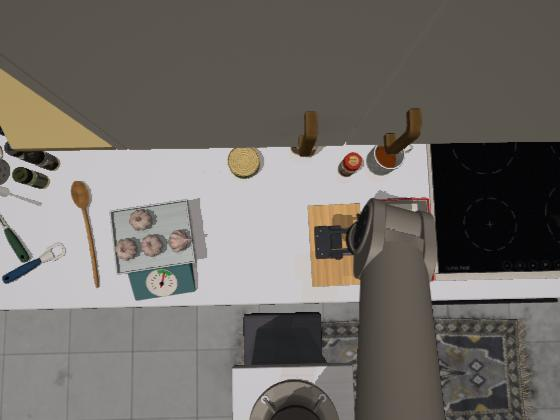

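Needle is still in the band, and the gripper is over the lid bar. The arm hides the box, so I'll step aside to check its contents before covering it.

send_rows(
  series=[
    {"grip":0.3,"xyz":[0,5,0],"dr":[0,0,0]},
    {"grip":0.3,"xyz":[0,5,0],"dr":[0,0,0]},
    {"grip":0.3,"xyz":[0,5,0],"dr":[0,0,0]},
    {"grip":0.3,"xyz":[0,5,0],"dr":[0,0,0]},
    {"grip":0.3,"xyz":[0,0,0],"dr":[0,0,0]},
  ],
)

```text
time_s: 27.05
tool_pos: [0.468, 0.0767, 0.1727]
ee_rot: [-1.57, -0.0, 0.026]
ft_force: [-0.8, -0.6, 0.3]
width: 0.698
```

```bash
python3 look.py; python3 - <<'E'
from h import *
z=np.load('top.npz');p,d=z['p'],z['d'];I=camera_info('top');W=world(I,d);X,Y,Z=W[...,0],W[...,1],W[...,2]
m=(Z>.066)&(Z<.09)&(X>.34)&(X<.62)&(Y<-.2)&(Y>-.4);print('rim',cv2.minAreaRect(W[m][:,:2].astype(np.float32)))
m=(Z>.028)&(Z<.05)&(X>.35)&(X<.58)&(Y<-.07)&(Y>-.18);print('bar',cv2.minAreaRect(W[m][:,:2].astype(np.float32)))
cv2.imwrite('pics/box.png',cv2.resize(p[190:300,290:450][...,::-1],None,fx=4,fy=4))
E
```

```text
bulb [140. 219.] 357 top z 0.115 [0.538 0.376]
bulb [397. 221.] 327 top z 0.060 [ 0.525 -0.288]
bulb [178. 240.] 337 top z 0.112 [0.484 0.282]
bulb [151. 245.] 353 top z 0.115 [0.473 0.348]
bulb [126. 249.] 376 top z 0.117 [0.465 0.41 ]
bulb [400. 258.] 324 top z 0.058 [ 0.428 -0.291]
needle g 174.2723006621716 12 greens 32
27.1 [0.468 0.074 0.173] 0.6999848937132066
rim ((0.4750404953956604, -0.29071521759033203), (0.13749206066131592, 0.2126101404428482), 89.74938201904297)
bar ((0.4677521586418152, -0.12568241357803345), (0.07914219051599503, 0.01565643399953842), 1.863072395324707)
```

View pics/box.png

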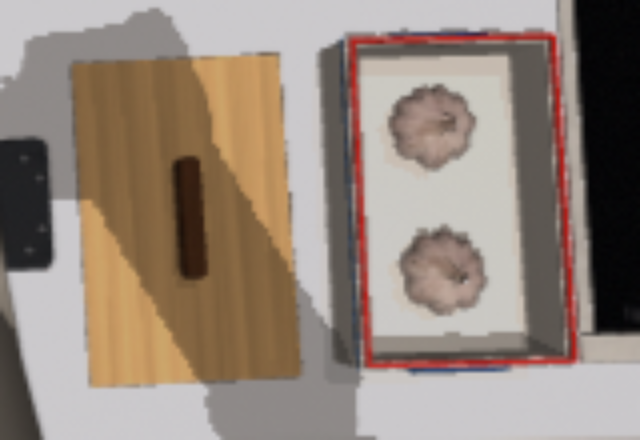

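Both bulbs lie in the box on one layer, tops at 0.06 under the rim. Grasping the lid bar next.

send_rows(
  series=[
    {"grip":0.3,"xyz":[0,-5,0],"dr":[0,0,0]},
    {"grip":0.3,"xyz":[0,-5,0],"dr":[0,0,0]},
    {"grip":0.3,"xyz":[0,-5,0],"dr":[0,0,0]},
    {"grip":0.4,"xyz":[0,-5,-3],"dr":[0,0,0]},
    {"grip":0.4,"xyz":[0,0,-5],"dr":[0,0,0]},
    {"grip":0.4,"xyz":[0,0,-4],"dr":[0,0,0]},
    {"grip":0.4,"xyz":[0,0,-2],"dr":[0,0,0]},
    {"grip":0.4,"xyz":[0,0,-1.3],"dr":[0,0,0]},
    {"grip":0.4,"xyz":[0,0,0],"dr":[0,0,0]},
  ],
  squeeze=40,
)

```text
time_s: 28.22
tool_pos: [0.4671, -0.1274, 0.0193]
ee_rot: [-1.571, 0.001, 0.021]
ft_force: [1.1, -0.2, 0.1]
width: 0.601
```

send_rows(
  series=[
    {"grip":0.4,"xyz":[0,0.1,-0.5],"dr":[0,0,0]},
    {"grip":1,"xyz":[0,0,0],"dr":[0,0,0]},
    {"grip":1,"xyz":[0,0,0],"dr":[0,0,0]},
    {"grip":1,"xyz":[0,0,0],"dr":[0,0,0]},
    {"grip":1,"xyz":[0,0,0],"dr":[0,0,0]},
    {"grip":1,"xyz":[0,0,0],"dr":[0,0,0]},
    {"grip":1,"xyz":[0,0,1],"dr":[0,0,0]},
    {"grip":1,"xyz":[0,0,2],"dr":[0,0,0]},
    {"grip":1,"xyz":[0,0,3],"dr":[0,0,0]},
    {"grip":1,"xyz":[0,0,0],"dr":[0,0,0]},
  ],
)

```text
time_s: 29.48
tool_pos: [0.4692, -0.1253, 0.0763]
ee_rot: [-1.571, -0.004, 0.024]
ft_force: [0.8, -0.6, -1.7]
width: 0.167
```

send_rows(
  series=[
    {"grip":1,"xyz":[0,0,3],"dr":[0,0,0]},
    {"grip":1,"xyz":[0,0,3],"dr":[0,0,0]},
    {"grip":1,"xyz":[0.2,-4,0],"dr":[0,0,0]},
    {"grip":1,"xyz":[0.2,-4,0],"dr":[0,0,0]},
    {"grip":1,"xyz":[0.2,-4,0],"dr":[0,0,-0.8]},
    {"grip":1,"xyz":[0.1,-3,0],"dr":[0,0,-0.8]},
    {"grip":1,"xyz":[0,-1.5,0],"dr":[0,0,0]},
    {"grip":1,"xyz":[0,0,0],"dr":[0,0,0]},
    {"grip":1,"xyz":[0,0,0],"dr":[0,0,0]},
  ],
)

```text
time_s: 30.6
tool_pos: [0.4748, -0.2885, 0.134]
ee_rot: [-1.569, 0.001, -0.003]
ft_force: [-0.1, 1.4, -3.1]
width: 0.174
```

```bash
cat > lid.py <<'E'
from h import *
import sys
np.set_printoptions(precision=4,suppress=True)
for n in("top","side"):
    p,d,I=grab(n);cv2.imwrite(f"pics/{n}_{sys.argv[1]}.png",p[...,::-1])
    W=world(I,d);h=cv2.cvtColor(p,cv2.COLOR_RGB2HSV).astype(int);X,Y,Z=W[...,0],W[...,1],W[...,2]
    m=(h[...,0]>8)&(h[...,0]<24)&(h[...,1]>80)&(X>.33)&(X<.62)&(Y<-.15)&(Y>-.42)&(Z<.2)&(Z>.05)
    if m.sum()>20:print(n,m.sum(),cv2.minAreaRect(W[m][:,:2].astype(np.float32)),np.nanpercentile(Z[m],[5,50,95]))
    for q in ((0,0),(1,0),(0,1),(1,1)):
        mm=m&((X>.4745)==q[0])&((Y>-.29)==q[1])
        if mm.sum()>5:print('  quadrant',q,mm.sum(),np.nanmedian(Z[mm]),'x',np.nanpercentile(X[mm],[.5,99.5]),'y',np.nanpercentile(Y[mm],[.5,99.5]))
    red=((h[...,0]<6)|(h[...,0]>174))&(h[...,1]>150)&(h[...,2]>80)&(X<.62)&(Y<-.2);print('  red px',red.sum())
s=sense();print(s['time_s'],s['tool_pos'],s['ee_rot'],s['ft_force'],s['width'])
E
python3 lid.py carry
```

```text
top 3691 ((0.47493523359298706, -0.28774750232696533), (0.2167680561542511, 0.14350101351737976), 0.21389496326446533) [0.1271 0.1301 0.1331]
  quadrant (0, 0) 885 0.13014825336904054 x [0.3669 0.4445] y [-0.3577 -0.2907]
  quadrant (1, 0) 748 0.12981207903460318 x [0.5141 0.5829] y [-0.3579 -0.2903]
  quadrant (0, 1) 1097 0.13017292987864051 x [0.3673 0.4727] y [-0.2895 -0.2171]
  quadrant (1, 1) 961 0.1300830863922503 x [0.4752 0.5819] y [-0.2894 -0.2172]
  red px 95
side 1362 ((0.47337719798088074, -0.2867564558982849), (0.2160942256450653, 0.15353092551231384), 0.12578827142715454) [0.1278 0.1313 0.1529]
  quadrant (0, 0) 175 0.1310036162993219 x [0.3664 0.452 ] y [-0.359  -0.2908]
  quadrant (1, 0) 213 0.13081006479405158 x [0.5117 0.5812] y [-0.3613 -0.2905]
  quadrant (0, 1) 489 0.13144090689778481 x [0.3685 0.4734] y [-0.2887 -0.2137]
  quadrant (1, 1) 485 0.13132992430678464 x [0.4751 0.5807] y [-0.2896 -0.2144]
  red px 120
30.7 [ 0.4751 -0.2885  0.1343] [-1.5698  0.0003 -0.0024] [ 0.1723 -0.4568 -2.4324] 0.16570224780823858
```

View pics/side_carry.png

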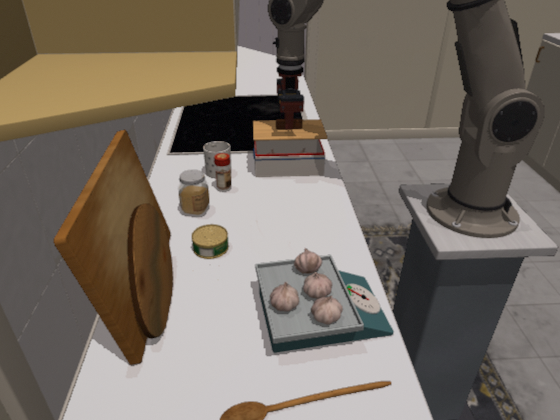

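The lid hangs level at (290,130) above the box, 3 mm off in y and otherwise aligned. Correcting that and lowering.

send_rows(
  series=[
    {"grip":1,"xyz":[0,-0.3,-1.5],"dr":[0,0,0]},
    {"grip":1,"xyz":[0,0,-1.5],"dr":[0,0,0]},
    {"grip":1,"xyz":[0,0,-1],"dr":[0,0,0]},
    {"grip":1,"xyz":[0,0,-0.4],"dr":[0,0,0]},
    {"grip":1,"xyz":[0,0,-0.3],"dr":[0,0,0]},
    {"grip":1,"xyz":[0,0,0],"dr":[0,0,0]},
  ],
)

```text
time_s: 31.45
tool_pos: [0.4749, -0.2932, 0.0875]
ee_rot: [-1.571, -0.0, -0.004]
ft_force: [-0.0, 0.4, -1.8]
width: 0.169
```

```bash
python3 lid.py low
```

```text
top 3458 ((0.4746960997581482, -0.28417423367500305), (0.15901333093643188, 0.21725976467132568), 89.56430053710938) [0.0805 0.0836 0.0873]
  quadrant (0, 0) 858 0.08357484086432626 x [0.3673 0.4448] y [-0.3622 -0.2906]
  quadrant (1, 0) 726 0.08349557587855973 x [0.5128 0.5823] y [-0.3633 -0.2905]
  quadrant (0, 1) 1006 0.08380113535885889 x [0.3665 0.4742] y [-0.2897 -0.2069]
  quadrant (1, 1) 868 0.08365204886857558 x [0.4767 0.5829] y [-0.2894 -0.2123]
  red px 0
side 1372 ((0.4751175343990326, -0.29336169362068176), (0.1480041891336441, 0.21290434896945953), 89.70708465576172) [0.0814 0.0849 0.11  ]
  quadrant (0, 0) 194 0.08491604376008026 x [0.3695 0.4673] y [-0.3644 -0.2901]
  quadrant (1, 0) 245 0.08496735920723446 x [0.4799 0.5802] y [-0.3625 -0.2903]
  quadrant (0, 1) 466 0.08500163539703087 x [0.369  0.4741] y [-0.2896 -0.2193]
  quadrant (1, 1) 467 0.08480823387766923 x [0.4751 0.5816] y [-0.2898 -0.2204]
  red px 96
31.55 [ 0.475  -0.2933  0.0878] [-1.571  -0.0006 -0.0045] [ 0.5012 -0.3333 -2.1728] 0.16914976109353808
```

send_rows(
  series=[
    {"grip":1,"xyz":[0,0,-0.3],"dr":[0,0,0]},
    {"grip":1,"xyz":[0,0,-0.2],"dr":[0,0,0]},
    {"grip":1,"xyz":[0,0,0],"dr":[0,0,0]},
  ],
)

```text
time_s: 31.92
tool_pos: [0.4753, -0.2934, 0.0828]
ee_rot: [-1.571, -0.001, -0.004]
ft_force: [-0.5, -0.4, 3.1]
width: 0.172
```

send_rows(
  series=[
    {"grip":1,"xyz":[0,0,-0.2],"dr":[0,0,0]},
    {"grip":1,"xyz":[0,0,0],"dr":[0,0,0]},
  ],
)

```text
time_s: 32.17
tool_pos: [0.4753, -0.2934, 0.0806]
ee_rot: [-1.571, -0.001, -0.004]
ft_force: [1.2, -0.8, 2.7]
width: 0.171
```

send_rows(
  series=[
    {"grip":1,"xyz":[0,0,-0.2],"dr":[0,0,0]},
    {"grip":1,"xyz":[0,0,0],"dr":[0,0,0]},
  ],
)

```text
time_s: 32.42
tool_pos: [0.4753, -0.2934, 0.0797]
ee_rot: [-1.571, -0.001, -0.004]
ft_force: [-1.8, 2.3, 15.1]
width: 0.167
```

send_rows(
  series=[
    {"grip":1,"xyz":[0,0,-0.15],"dr":[0,0,0]},
    {"grip":1,"xyz":[0,0,0],"dr":[0,0,0]},
  ],
)

```text
time_s: 32.67
tool_pos: [0.4753, -0.2933, 0.0796]
ee_rot: [-1.57, -0.002, -0.005]
ft_force: [-6.8, 5.4, 30.6]
width: 0.167
```

The lid has hit a firm stop (15 → 31 N with no further travel). Relieving the load, releasing and checking.

send_rows(
  series=[
    {"grip":1,"xyz":[0,0,0.35],"dr":[0,0,0]},
    {"grip":0.6,"xyz":[0,0,0],"dr":[0,0,0]},
    {"grip":0.6,"xyz":[0,0,0],"dr":[0,0,0]},
    {"grip":0.6,"xyz":[0,0,0],"dr":[0,0,0]},
    {"grip":0.6,"xyz":[0,0,2],"dr":[0,0,0]},
    {"grip":0.6,"xyz":[0,0,4],"dr":[0,0,0]},
    {"grip":0.6,"xyz":[0,0,5],"dr":[0,0,0]},
    {"grip":0.6,"xyz":[0,5,0],"dr":[0,0,0]},
    {"grip":0.6,"xyz":[0,6,0],"dr":[0,0,0]},
    {"grip":0.6,"xyz":[0,6,0],"dr":[0,0,0]},
  ],
)

```text
time_s: 33.92
tool_pos: [0.4746, -0.1215, 0.1906]
ee_rot: [-1.571, -0.0, -0.005]
ft_force: [0.4, 0.5, -1.2]
width: 0.397
```

send_rows(
  series=[
    {"grip":0.6,"xyz":[0,6,0],"dr":[0,0,0]},
    {"grip":0.6,"xyz":[0,6,0],"dr":[0,0,0]},
    {"grip":0.6,"xyz":[0,0,0],"dr":[0,0,0]},
    {"grip":0.6,"xyz":[0,0,0],"dr":[0,0,0]},
  ],
)

```text
time_s: 34.42
tool_pos: [0.4747, -0.0037, 0.1904]
ee_rot: [-1.571, 0.0, -0.004]
ft_force: [0.5, -0.2, -0.9]
width: 0.398
```

```bash
python3 lid.py done; python3 look.py; python3 - <<'E'
import cv2,numpy as np
a=cv2.imread('pics/top_done.png')[185:300,360:450];b=cv2.imread('pics/side_done.png')[110:185,235:340]
a=cv2.resize(a,None,fx=4,fy=4);b=cv2.resize(b,None,fx=4,fy=4)
o=np.zeros((460,780,3),np.uint8);o[:460,:360]=a;o[:300,360:780]=b;cv2.imwrite('pics/final.png',o)
E
```

```text
top 4740 ((0.4742654860019684, -0.29228925704956055), (0.14369608461856842, 0.2173226922750473), 89.88655090332031) [0.0727 0.0759 0.0915]
  quadrant (0, 0) 1168 0.07583813007083506 x [0.3668 0.4727] y [-0.3625 -0.2903]
  quadrant (1, 0) 1128 0.07586323445941703 x [0.4747 0.5814] y [-0.3626 -0.2905]
  quadrant (0, 1) 1244 0.07594619967386074 x [0.3661 0.4742] y [-0.2893 -0.2211]
  quadrant (1, 1) 1200 0.07594262453324215 x [0.4749 0.582 ] y [-0.2895 -0.2216]
  red px 0
side 1191 ((0.4736493229866028, -0.29257357120513916), (0.15164636075496674, 0.21485130488872528), 88.4789810180664) [0.0739 0.0768 0.0994]
  quadrant (0, 0) 146 0.0768537693714137 x [0.3673 0.4718] y [-0.3586 -0.2901]
  quadrant (1, 0) 247 0.07664214644639289 x [0.4758 0.5806] y [-0.3666 -0.2903]
  quadrant (0, 1) 307 0.07664004493641458 x [0.3682 0.4739] y [-0.2891 -0.2188]
  quadrant (1, 1) 491 0.07699845134315832 x [0.475  0.5813] y [-0.2898 -0.2194]
  red px 0
34.525 [ 0.4747 -0.0048  0.1905] [-1.5713  0.0001 -0.0071] [0.0451 0.4094 0.585 ] 0.39728988403386895
bulb [140. 219.] 353 top z 0.116 [0.538 0.376]
bulb [178. 240.] 338 top z 0.110 [0.484 0.282]
bulb [151. 245.] 350 top z 0.117 [0.473 0.347]
bulb [126. 249.] 377 top z 0.117 [0.465 0.41 ]
needle g 173.62925211692246 12 greens 32
34.575 [ 0.475 -0.005  0.19 ] 0.4002876684191989
```

View pics/final.png

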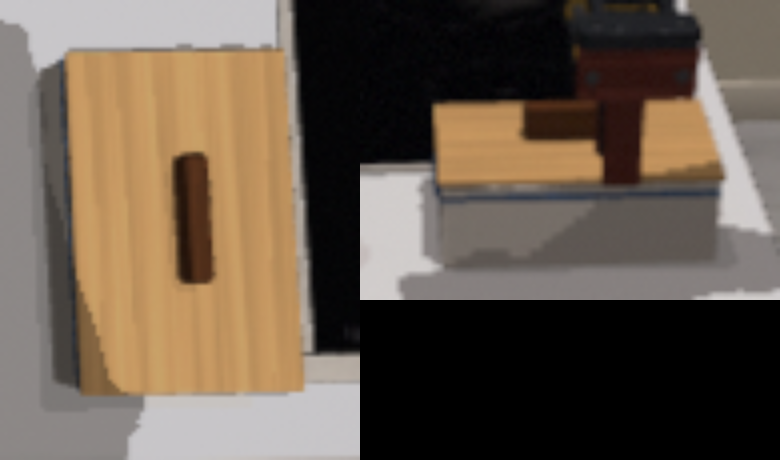

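The plate top is level at 0.076 in all four quadrants (rim 0.070 + 6 mm plate), no red shows, and the needle is in the band. Handing in.

```bash
python3 -c "
from station import *
print(finish_job())"
```

```text
the job is handed in; nothing more can be done
None
```

I weighed out four bulbs, put the two left over in the storage box, and pressed the lid down until it sat home. I then handed the job in at about 35 s.

- **Scale:** the pan reads about 174 g. I measured the band as 140–214 g with its middle at 177 g, so the needle stands near the middle. Three bulbs read about 131 g and left the needle just short of the band, which is why I added a fourth.
- **Box and lid:** the two bulbs lay in one layer, with tops about 10 mm below the rim, when I covered them. I pressed the lid down to a firm stop, at about 31 N. Its top is level at 0.076 m in all four quarters, matching the 0.070 m rim plus the 6 mm plate. No red seal shows in either view, and the lid is centred to within about 2 mm.
- **Robot and surroundings:** the gripper is open and clear of everything. I never reached for the things at the back; I only saw them unmoved in the pictures and did not measure them at the end.

No check failed. The top and side cameras differed by about 1 mm in lid height. One bulb rests tipped on its side in the pan, and the gripper slackening never showed up.

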